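# Hang the brass check weight on the balance and tug it

### The arm

A 6-joint arm with a two-finger parallel gripper is mounted at the origin on a cart in front of the work surface, level with it; the furniture and walls round the work are solid. World frame = base frame: x ahead of the robot, y to its left, z up, the work surface at z = 0. Lengths are in mm, angles in rad, forces in N, time in s.
With the tool pointing down it reaches from about 350 to 775 mm from the base axis. Payload 7.3 kg.
Tool frame: the origin (TCP) lies between the finger pads; the fingertips stand 25 mm ahead of it and the grasp point (between the pads) lies 6 mm ahead of it; z points along the fingers, y is the direction in which the jaws open and shut (so a half turn about z gives the same grasp; the last joint's range is limited). The gripper opens to 92 mm and grips with 3 to 60 N. Pads are 19 mm wide; open, the fingers measure 130 mm over their backs; the gripper's body (75 mm by 190 mm) begins 47 mm behind the grasp point.
Start: joints at [1.114, 0.342, 1.524, -0, 1.275, -0.146], TCP at [160.541, 499.872, 218.741] pointing down, gripper open.
Joint ranges: [-2.53, 2.53], [-0.77, 2.02], [0.04, 2.7], [-1, 4.14], [0.28, 2.66], [-3.11, 3.11]. Speed limits (rad/s): [2.57, 2.57, 3.14, 3.14, 3.14, 3.14].

### API

Orientations are given as [roll, pitch, yaw] about the fixed x, y, z axes, in that order (R = Rz(yaw) Ry(pitch) Rx(roll)).
In Python, from plant import get_obs, capture, calibration, close_job gives the robot as it stands. The module is installed in compiled form; this text tells all that it offers.
- The arm moves only by the shell command python3 -m jog 'ROWS'. ROWS is JSON, one flat list of numbers, 5 for each row, row after row: the closure, from 0 (fully open) to 1 (shut), then the shift along the tool's x, y, z in mm, then the turn about the tool's z in degrees. In form: [fingers, tx, ty, tz, yaw, fingers, tx, ty, tz, yaw, ...]. A call has 1 to 5 rows; each row shifts and turns the pose as measured when the row begins, along the tool's axes as they then stand; what a row does not reach is not made up. A row lasts 1/10 s, in which the tool goes at most 50 mm and 8.59 degrees, less where a joint would pass 70% of its speed; a pose out of reach is approached as far as the arm can. A call is refused whole if a number of a shift passes 50 or a number of a turn 8.59, either way. A call with a gripper value outside its range is refused whole. The fingers move at their own pace and stop on an object; the grip force is fixed at half the most. Time passes only in rows, so rows that do not move let the fingers close. It gives the time, the measured TCP pose, the force and the opening at its end, in the units of the state.
- get_obs(): the state, without advancing time (a new reading comes with each control period).
- capture(name): name is "scene" or "top"; returns (picture, depth): 480x640x3 uint8, red, green, blue; 480x640 float32, mm along the optical axis (not along the pixel's ray), 0 where there is no reading.
- calibration(name): a dict with "fovy" (degrees; the focal length in pixels is half the picture's height over the tangent of half this angle, whatever the lens; pixels are square), "cx", "cy" (the principal point, pixels), "k1" (the pictures are not rectified: a ray, as slopes to the right and down, at radius r is drawn at 1 + k1 r^2 times it, then the intrinsics apply), "R" (3x3) and "t" (3): a world point X has camera coordinates R X + t. Camera axes: x right, y down, z forward; pixel columns grow to the right and rows downward; lengths in mm; the calibration is good to about 2 mm. A picture is of the moment at which its call begins. calibration takes no time and is no camera call.
- close_job(): hands the job in, once; it reports no verdict.
The state is a dict: "time": time; "joint_positions": joint angles; "dq": joint speeds; "tau": joint torques, N m; "tool_pos": TCP position; "tcp_rot": TCP orientation; "contact_force": force on the tool from outside, world axes, zero at the start; "moment": the same for the moment, N m; "grip_width": finger opening in mm.
Only numpy, scipy, OpenCV 4.12 (cv2) and the standard library are available. Lean on these libraries where they do the work, as an engineer would, in place of code of your own. Each camera call takes 0.05 s, during which the arm holds its last target.

### The job

Check the column spring balance: hang the brass check weight by its bail on the balance's hook, about the middle of the rod. Before letting go, tug the weight down gently until the pointer is in the green band, not into the red, to confirm it is held; then ease it back up, let go and leave it hanging still. Leave the steel weight where it stands.

Things in the scene. Friction and masses are not known exactly. Their poses are not given: they have to be found in the camera images.
- brass_weight: Golden brass disc, 50 mm wide, 26 thick, 0.35 kg, standing on the desk, with a dark flat bail on top (90 mm high in all) in its own y-z plane: two upright legs, 10 mm in x, outer faces at y = +-24, from z = 26 to 76, then a gable roof. Opening along x: 36 mm wide, z = 26 to 76 (84 in the middle). Grip across the legs (48 mm, along y) near z = 64. Origin: centre of underside, z up.
- steel_weight: Weight of the same shape and size but with a silvery grey disc, standing nearby; leave it alone. Origin: centre of the underside.
- hook_seat (a point): Middle of the hook, on the centre line of its level rod (8 mm thick, 170 mm above the desk when empty); moves with it. x points along the rod to the grey column (200 mm high, front at x = 82 mm; slide block from 59); z up. Free end at x = -47, turned up 14 mm. Hang within 30 mm of this point; the weight's underside then is 80 mm below it. Base plate: 14 mm high, reaches to x = -15.
- scale_hook (a joint): How far the balance's hook is pulled down, m: 0 empty (upper stop), 0.055 lower stop; spring 300 N/m, so the brass weight alone draws it down about 0.011. A black pointer on the slide block shows it on a strip on the column's front: white 0 to 0.020, green 0.020 to 0.040, red beyond.
There are look-alikes about, which are no part of the job. Of the things shaped like the brass_weight, the golden one is meant.

How it is judged:
By the outcome, as a careful person would: the job done as asked, in the order asked, and still so for the second after the job is handed in, with the robot touching nothing.
It also fails if it takes over 42 s, if anything falls off the work surface, if the arm or the gripper's body presses on something with over 40 N, if the wrist force passes 120 N, or if a joint passes its speed limit or range.

## Working session

There is one attempt and no reset: what is moved stays moved. The work goes in short steps, Python scripts to look and compute and a shell command to move; the robot and the scene stay as the last step left them, time stands still between calls to the robot, and variables do not carry over. Pictures are saved under pics/ and viewed, and the job is handed in when it is done.

```bash
mkdir -p pics; ls
python3 - <<'E'
from plant import *
import cv2,numpy as np
o=get_obs()
for k,v in o.items(): print(k,np.round(v,4))
for n in("scene","top"):
    p,d=capture(n); cv2.imwrite(f"pics/{n}0.png",p[:,:,::-1]); np.savez(f"{n}0.npz",p=p,d=d)
    c=calibration(n); print(n,c); print((d==0).mean())
E
```

```text
pics
time 0.0
joint_positions [ 1.114   0.3428  1.525  -0.      1.2754 -0.146 ]
dq [ 0.0014  0.0007 -0.0004  0.0027  0.0015  0.0002]
tau [-2.00000e-04 -4.31246e+01 -2.44223e+01  7.18000e-02  5.60000e-02
 -1.00000e-04]
tool_pos [160.3618 499.4831 218.0199]
tcp_rot [-3.1401e+00 -2.0000e-04  2.8308e+00]
contact_force [0.0699 0.3904 0.0632]
moment [-0.0738 -0.0063  0.0114]
grip_width 92.0801
scene {'fovy': 55.88407430840574, 'cx': 315.0333278363803, 'cy': 238.36417938556787, 'k1': -0.0989926849375428, 'R': array([[ 0.77926777, -0.62668621,  0.00247512],
       [-0.47099921, -0.58827128, -0.65734058],
       [ 0.41340232,  0.51107855, -0.75358957]]), 't': array([-364.53959611,  449.84239422,  632.26874061])}
0.004052734375
top {'fovy': 57.77309586923086, 'cx': 318.339828426364, 'cy': 237.36947721147416, 'k1': -0.08997018920539739, 'R': array([[-0.01310263, -0.9991232 , -0.0397638 ],
       [-0.99396185,  0.01734698, -0.10834627],
       [ 0.10894105,  0.03810408, -0.99331764]]), 't': array([171.58939983, 577.17601248, 902.08525891])}
0.003857421875
```

View pics/scene0.png

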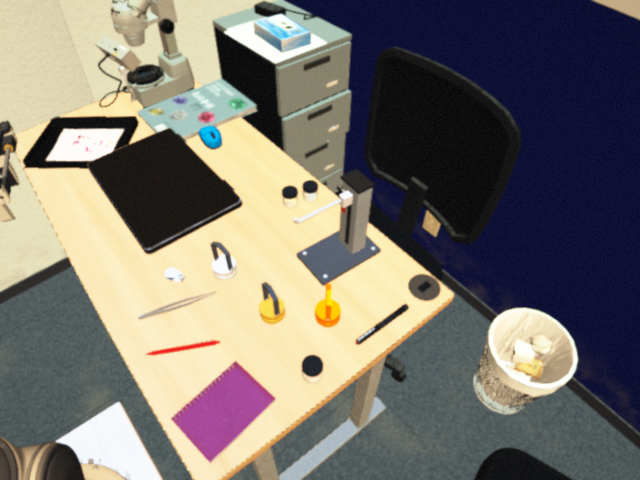

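View pics/top0.png

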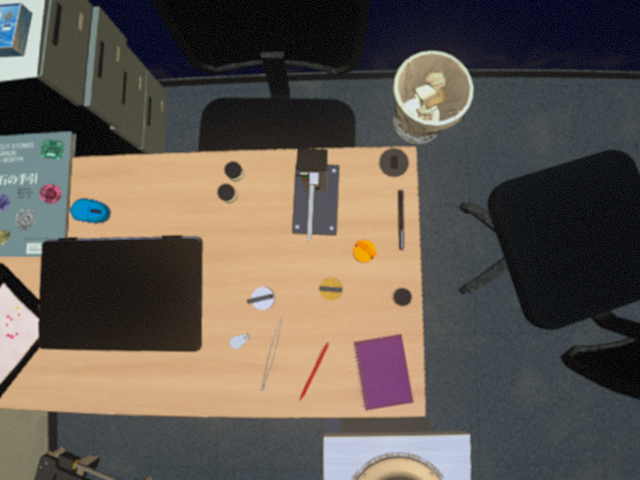

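```bash
cat > h.py <<'E'
import numpy as np,cv2
from plant import *
def cam(n):
    c=calibration(n); f=240/np.tan(np.radians(c["fovy"]/2))
    K=np.array([[f,0,c["cx"]],[0,f,c["cy"]],[0,0,1]]); return K,np.array([c["k1"],0,0,0,0.]),np.array(c["R"]),np.array(c["t"])
def und(n,uv):
    K,D,R,t=cam(n); return cv2.undistortPoints(np.float64(uv).reshape(-1,1,2),K,D)[:,0]
def plane(n,uv,z):
    K,D,R,t=cam(n); s=und(n,uv); d=np.c_[s,np.ones(len(s))]@R; c=-R.T@t
    return c+d*((z-c[2])/d[:,2])[:,None]
def pts(n,uv,dep):
    K,D,R,t=cam(n); s=und(n,uv); P=np.c_[s,np.ones(len(s))]*np.asarray(dep).reshape(-1,1); return (P-t)@R
def proj(n,X):
    K,D,R,t=cam(n); return cv2.projectPoints(np.float64(X).reshape(-1,1,3),cv2.Rodrigues(R)[0],t,K,D)[0][:,0]
def cloud(n,d,x0,x1,y0,y1):
    v,u=np.mgrid[y0:y1,x0:x1]; uv=np.c_[u.ravel(),v.ravel()]; dd=d[v.ravel(),u.ravel()]
    P=pts(n,uv,dd); return P,uv,dd>0
def grab(tag,ns=("scene","top")):
    r={}
    for n in ns:
        p,d=capture(n); r[n]=(p,d); np.savez(f"{n}{tag}.npz",p=p,d=d); cv2.imwrite(f"pics/{n}{tag}.png",p[:,:,::-1])
    return r
def crop(p,x0,x1,y0,y1,s,name): cv2.imwrite("pics/"+name,cv2.resize(p[y0:y1,x0:x1,::-1],None,fx=s,fy=s,interpolation=cv2.INTER_CUBIC))
E
python3 - <<'E'
from h import *
S=np.load("scene0.npz");T=np.load("top0.npz")
a=cv2.resize(S['p'][150:340,200:400],None,fx=3,fy=3);b=cv2.resize(T['p'][140:320,230:410],None,fx=3,fy=3)
cv2.imwrite("pics/cs0.png",a[:,:,::-1]);cv2.imwrite("pics/ct0.png",b[:,:,::-1])
print(proj("top",[[0,0,0],[160,500,218],[500,0,0]]),proj("scene",[[0,0,0],[160,500,218]]))
def rep(name,P): print(name,len(P),np.round(P.min(0)),np.round(P.max(0)),np.round(P.mean(0),1),np.round(np.median(P,0),1))
for nm,(x0,x1,y0,y1) in dict(brass=(312,350,270,308),steel=(240,282,280,315),hook=(300,325,165,245)).items():
    P,uv,ok=cloud("top",T['d'],x0,x1,y0,y1)
    print(nm)
    for lo,hi in((-8,8),(15,35),(60,100),(150,190)):
        m=ok&(P[:,2]>lo)&(P[:,2]<hi)
        if m.sum()>3: rep(f"  {lo}-{hi}",P[m])
E
```

```text
[[397.76619497 504.53629271]
 [124.02671951 468.65883251]
 [393.14361463 273.71803265]] [[ 75.81085428 533.56506128]
 [ 13.91477736 204.06385505]]
brass
  -8-8 1014 [428.  97.  -7.] [511. 180.   5.] [469.9 138.8  -0.5] [ 4.707e+02  1.393e+02 -4.000e-01]
  15-35 306 [445. 114.  20.] [492. 161.  30.] [469.3 137.8  25.6] [473.8 137.5  25.6]
  60-100 120 [463. 114.  75.] [476. 161.  93.] [469.3 137.7  84. ] [469.4 137.6  84.3]
steel
  -8-8 1006 [415. 248.  -6.] [491. 342.   8.] [ 4.541e+02  2.957e+02 -3.000e-01] [ 4.574e+02  3.002e+02 -3.000e-01]
  15-35 317 [427. 262.  16.] [475. 311.  35.] [450.8 285.5  25.6] [451.4 285.1  25.6]
  60-100 122 [441. 262.  63.] [460. 311.  93.] [450.8 284.6  83.9] [450.9 283.8  83.9]
hook
  -8-8 227 [568. 151.  -4.] [592. 206.   6.] [ 5.787e+02  1.780e+02 -1.000e-01] [ 5.780e+02  1.761e+02 -1.000e-01]
  15-35 216 [591. 149.  15.] [712. 204.  35.] [645.8 175.3  17.1] [647.8 171.2  16. ]
  60-100 60 [685. 147.  60.] [689. 193. 100.] [686.9 170.5  79.9] [687.  178.9  79.4]
  150-190 467 [559. 145. 152.] [689. 191. 189.] [643.7 169.3 175.3] [659.6 170.5 173.8]
```

View pics/cs0.png

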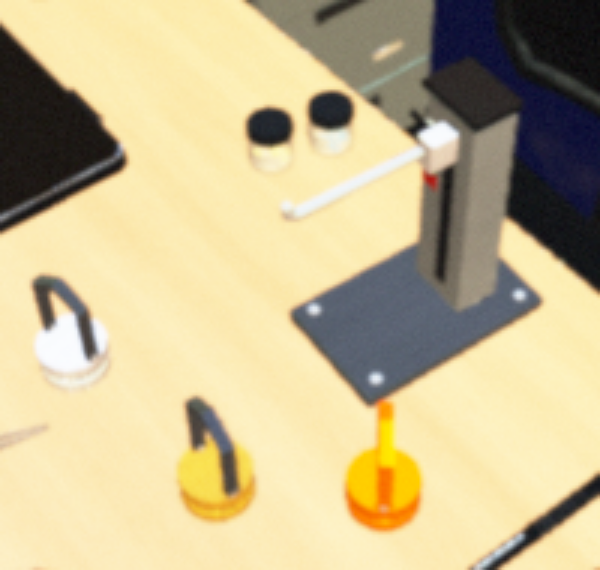

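View pics/ct0.png

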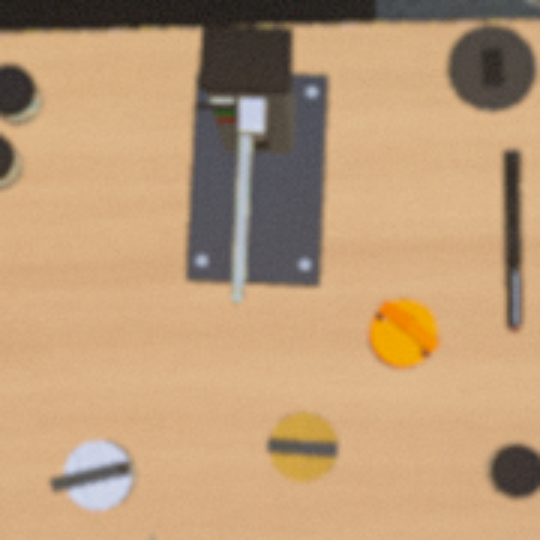

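```bash
cat >> h.py <<'E'
def axis(P):
    c=P[:,:2].mean(0); w,v=np.linalg.eigh(np.cov((P[:,:2]-c).T)); a=v[:,1]; return c,a,np.sqrt(w)
E
python3 - <<'E'
from h import *
T=np.load("top0.npz");S=np.load("scene0.npz")
P,uv,ok=cloud("top",T['d'],312,350,270,308)
m=ok&(P[:,2]>72)&(P[:,2]<96); print("bail",axis(P[m]), np.degrees(np.arctan2(*axis(P[m])[1][::-1])))
# colour: dark in brass region cast at roof height
p=T['p'].astype(int); 
dark=(p[uv[:,1],uv[:,0]].sum(1)<230); Q=plane("top",uv[dark],84); print("dark",dark.sum(),axis(Q))
# disc by contour
P2,uv2,ok2=cloud("scene",S['d'],250,295,280,330)
for nm,PP,k in(("top",P,ok),("scene",P2,ok2)):
    m=k&(PP[:,2]>72)&(PP[:,2]<96); print(nm,m.sum(),axis(PP[m]),PP[m].min(0),PP[m].max(0))
    m=k&(PP[:,2]>20)&(PP[:,2]<31); print(" disc",PP[m].min(0),PP[m].max(0))
P,uv,ok=cloud("top",T['d'],300,325,165,245)
P2,uv2,ok2=cloud("scene",S['d'],285,360,185,230)
for nm,PP,k in(("top",P,ok),("scene",P2,ok2)):
    m=k&(PP[:,2]>162)&(PP[:,2]<192)&(PP[:,0]<655)&(PP[:,0]>530)&(PP[:,1]>100)&(PP[:,1]<240)
    c,a,s=axis(PP[m]); print(nm,m.sum(),c,a,np.degrees(np.arctan2(a[1],a[0])),s,PP[m].min(0),PP[m].max(0))
    for x in range(555,660,10):
        q=m&(abs(PP[:,0]-x)<5)
        if q.sum(): print("  ",x,q.sum(),np.round(np.median(PP[q],0),1),np.round(np.ptp(PP[q][:,1]),1))
    m=k&(PP[:,2]>40)&(PP[:,2]<150)&(PP[:,0]>670); print(" col",PP[m].min(0) if m.sum() else 0)
E
```

```text
bail (array([469.3016862 , 137.74010131]), array([0.09880694, 0.99510662]), array([ 2.89940392, 14.10165625])) 84.3295271943791Traceback (most recent call last):
  File "<stdin>", line 7, in <module>
  File "h.py", line 9, in plane
    K,D,R,t=cam(n); s=und(n,uv); d=np.c_[s,np.ones(len(s))]@R; c=-R.T@t
                      ~~~^^^^^^
  File "h.py", line 7, in und
    K,D,R,t=cam(n); return cv2.undistortPoints(np.float64(uv).reshape(-1,1,2),K,D)[:,0]
                           ~~~~~~~~~~~~~~~~~~~^^^^^^^^^^^^^^^^^^^^^^^^^^^^^^^^^^^^
cv2.error: OpenCV(4.12.0) /io/opencv/modules/calib3d/src/undistort.dispatch.cpp:347: error: (-215:Assertion failed) CV_IS_MAT(_src) && CV_IS_MAT(_dst) && (_src->rows == 1 || _src->cols == 1) && (_dst->rows == 1 || _dst->cols == 1) && _src->cols + _src->rows - 1 == _dst->rows + _dst->cols - 1 && (CV_MAT_TYPE(_src->type) == CV_32FC2 || CV_MAT_TYPE(_src->type) == CV_64FC2) && (CV_MAT_TYPE(_dst->type) == CV_32FC2 || CV_MAT_TYPE(_dst->type) == CV_64FC2) in function 'cvUndistortPointsInternal'
```

Run:
```python
from h import *
T=np.load("top0.npz");S=np.load("scene0.npz")
P,uv,ok=cloud("top",T['d'],312,350,270,308)
p=T['p'].astype(int); 
dark=(p[uv[:,1],uv[:,0]].sum(1)<290); print(dark.sum()); Q=plane("top",uv[dark],84); print("dark",dark.sum(),axis(Q))
P2,uv2,ok2=cloud("scene",S['d'],250,295,280,330)
for nm,PP,k in(("top",P,ok),("scene",P2,ok2)):
    m=k&(PP[:,2]>72)&(PP[:,2]<96); print(nm,m.sum(),axis(PP[m]),PP[m].min(0),PP[m].max(0))
    m=k&(PP[:,2]>20)&(PP[:,2]<31); print(" disc",PP[m].min(0),PP[m].max(0))
P,uv,ok=cloud("top",T['d'],300,325,165,245)
P2,uv2,ok2=cloud("scene",S['d'],285,360,185,230)
for nm,PP,k in(("top",P,ok),("scene",P2,ok2)):
    m=k&(PP[:,2]>162)&(PP[:,2]<192)&(PP[:,0]<655)&(PP[:,0]>530)&(PP[:,1]>100)&(PP[:,1]<240)
    c,a,s=axis(PP[m]); print(nm,m.sum(),c,a,np.degrees(np.arctan2(a[1],a[0])),s,PP[m].min(0),PP[m].max(0))
    for x in range(555,660,10):
        q=m&(abs(PP[:,0]-x)<5)
        if q.sum(): print("  ",x,q.sum(),np.round(np.median(PP[q],0),1),np.round(np.ptp(PP[q][:,1]),1))
    m=k&(PP[:,2]>40)&(PP[:,2]<150)&(PP[:,0]>670); print(" col",PP[m].min(0) if m.sum() else 0)
```

```text
62
dark 62 (array([469.99092645, 138.56767922]), array([0.07567608, 0.99713245]), array([ 1.76511325, 12.22932772]))
top 120 (array([469.3016862 , 137.74010131]), array([0.09880694, 0.99510662]), array([ 2.89940392, 14.10165625])) [462.88641401 114.46459631  74.87315805] [475.61284071 161.17823686  92.75354487]
 disc [445.16800752 113.6703835   20.81437076] [492.41940274 161.14984715  29.70191137]
scene 138 (array([468.14113739, 131.92220289]), array([0.0675957 , 0.99771279]), array([ 3.13739407, 13.4721346 ])) [462.22547444 111.83059102  72.40591111] [474.83213581 160.61956753  90.94121326]
 disc [444.39302594 110.40719726  20.29149077] [493.88066766 161.64784046  30.23824814]
top 223 [607.07039611 172.14834096] [-0.99841301  0.0563158 ] 176.7716343102259 [ 2.3129529  28.06908789] [558.79371474 166.27582571 168.68597265] [654.8243319  178.32815165 185.18517701]
   555 4 [559.1 174.9 182.6] 5.3
   565 24 [565.2 174.3 175.7] 7.5
   575 20 [574.8 173.5 172.8] 5.8
   585 22 [584.2 173.5 172.4] 5.6
   595 23 [595.3 172.7 172.2] 7.5
   605 26 [604.8 172.3 172.6] 7.6
   615 24 [615.  171.3 173. ] 7.6
   625 20 [625.1 171.2 172.7] 5.6
   635 22 [634.6 170.2 173.1] 7.3
   645 27 [644.8 169.9 172.4] 7.6
   655 11 [651.6 169.8 173.4] 7.6
 col [684.44415638 145.93347865  40.11626885]
scene 219 [603.202034   170.17384494] [-0.99841769  0.05623273] 176.77640145490383 [ 2.16776731 28.63707312] [558.47742391 164.52399545 166.03064399] [654.23302029 177.49607534 183.41750017]
   555 11 [559.4 172.7 178.7] 5.5
   565 25 [563.9 171.2 174.4] 8.3
   575 23 [574.4 171.3 172.8] 8.0
   585 22 [585.3 170.2 171.5] 7.8
   595 21 [594.4 170.6 171.9] 8.8
   605 24 [604.6 169.7 171.6] 7.5
   615 22 [615.4 168.9 171.7] 8.4
   625 20 [624.9 168.2 171.5] 7.4
   635 23 [634.8 167.9 172.4] 7.2
   645 20 [645.3 167.2 171.8] 7.6
   655 8 [652.5 167.8 171.9] 6.1
 col [670.10445253 139.98885232  40.1736507 ]
```

Look-alikes: a golden disc with a dark bail at top (331,289) / scene (272,310); an orange one with an orange bail at (364,251) / (328,312); a silver one at (261,298) / (223,268), which is the steel weight. I choose the golden one. The close crops confirm it, and its sizes check out: disc 48 mm, top at 26 mm, bail apex about 90 mm. The rod is at z≈170, its tip at x≈559 and the seat at about (605.5, 172).

```bash
cat >> h.py <<'E'
def to(x,y,z,ydeg):
    o=get_obs(); r=o["tcp_rot"]; p=np.array(o["tool_pos"]); from scipy.spatial.transform import Rotation as Ro
    R=Ro.from_euler("xyz",r).as_matrix(); d=R.T@(np.array([x,y,z])-p); a=np.degrees(np.arctan2(R[1,1],R[0,1]))
    print("t",round(o["time"],2),"tcp",np.round(p,1),"rpy",np.round(r,3),"yang",round(a,2),"F",np.round(o["contact_force"],2),"w",round(o["grip_width"],1),"tool shift",np.round(d,1),"turn",round(-(ydeg-a),2))
E
python3 -m jog '[0,-40,-25,0,0, 0,-40,-25,0,0, 0,-40,-25,0,0, 0,-40,-25,0,0, 0,-40,-25,0,0]'
python3 -c "
from h import *
to(469.3,137.6,150,85.4)"
```

```text
time: 0.6
tool_pos: [313.2, 317.3, 215.8]
tcp_rot: [-3.139, -0.002, 2.842]
contact_force: [1.2, 1.2, 0.5]
grip_width: 91.7
t 0.6 tcp [313.2 317.3 215.8] rpy [-3.139e+00 -2.000e-03  2.842e+00] yang 72.85 F [1.25 1.17 0.47] w 91.7 tool shift [-202.3 -125.5   65.7] turn -12.55
```

```bash
python3 -m jog '[0,-42,-25,8,0, 0,-42,-25,8,0, 0,-42,-25,8,0, 0,-42,-26,8,0, 0,-20,-13,8,0]'
python3 -m jog '[0,0,0,0,-6, 0,0,0,0,-6]'
python3 -c "
from h import *
to(469.3,137.6,150,85.4)"
```

```text
time: 1.1
tool_pos: [461.4, 147.7, 175.8]
tcp_rot: [-3.14, -0.001, 2.84]
contact_force: [-0.3, 0.9, -0.2]
grip_width: 91.7
time: 1.3
tool_pos: [462.8, 143.7, 173.5]
tcp_rot: [-3.139, -0.004, 3.049]
contact_force: [-0.7, -0.0, 0.3]
grip_width: 91.9
t 1.3 tcp [462.8 143.7 173.5] rpy [-3.139 -0.004  3.049] yang 84.68 F [-0.73 -0.02  0.3 ] w 91.9 tool shift [-7.1 -5.4 23.5] turn -0.72
```

```bash
python3 -m jog '[0,-7,-5,20,-0.7, 0,0,0,0,0]'
python3 -c "
from h import *
to(469.3,137.6,70,85.4)
r=grab('1'); crop(r['scene'][0],180,360,180,340,4,'c1s.png'); crop(r['top'][0],230,420,140,330,3,'c1t.png')"
```

```text
time: 1.5
tool_pos: [469.3, 137.2, 152.5]
tcp_rot: [-3.138, -0.006, 3.063]
contact_force: [-0.4, 0.1, -1.0]
grip_width: 92.1
t 1.5 tcp [469.3 137.2 152.5] rpy [-3.138 -0.006  3.063] yang 85.49 F [-0.4   0.14 -1.01] w 92.1 tool shift [-0.4  0.7 82.5] turn 0.09
```

View pics/c1s.png

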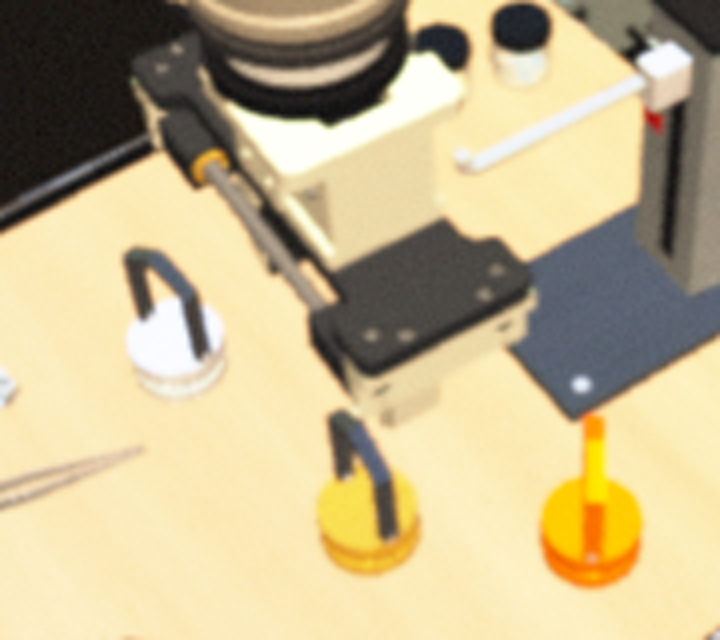

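The gripper is over the golden weight (crop about (370,520)), with the jaws along its bail and its neighbours clear. I'll descend now.

```bash
python3 -m jog '[0,0,0,28,0, 0,0,0,28,0, 0,0,0,20,0, 0,0,0,8,0]'
python3 -c "
from h import *
to(469.3,137.6,70,85.4)"
```

```text
time: 2.0
tool_pos: [472.8, 140.0, 73.5]
tcp_rot: [3.141, 0.008, 3.062]
contact_force: [0.2, -0.0, 0.1]
grip_width: 91.8
t 2.0 tcp [472.8 140.   73.5] rpy [3.141 0.008 3.062] yang 85.45 F [ 0.25 -0.    0.12] w 91.8 tool shift [ 3.3 -2.7  3.5] turn 0.05
```

```bash
python3 -m jog '[0,3,-2.5,3,0, 0,0,0,0,0]'
python3 -c "
from h import *
to(469.3,137.6,70,85.4)
r=grab('2'); crop(r['scene'][0],210,330,220,340,5,'c2s.png'); crop(r['top'][0],230,420,140,330,3,'c2t.png')"
```

```text
time: 2.2
tool_pos: [469.3, 138.2, 71.0]
tcp_rot: [3.141, 0.008, 3.063]
contact_force: [-0.7, -0.6, -0.2]
grip_width: 92.1
t 2.2 tcp [469.3 138.2  71. ] rpy [3.141 0.008 3.063] yang 85.48 F [-0.69 -0.55 -0.17] w 92.1 tool shift [ 0.  -0.6  1. ] turn 0.08
```

View pics/c2s.png

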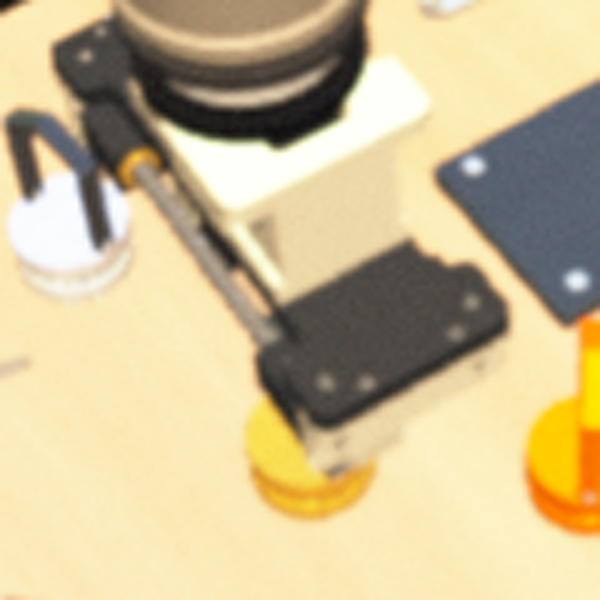

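The fingers straddle the bail, and the weight at crop (310,465) has not moved. Closing.

```bash
python3 -m jog '[1,0,0,1,0, 1,0,0,0,0, 1,0,0,0,0, 1,0,0,0,0, 1,0,0,0,0]'
python3 -m jog '[1,0,0,0,0, 1,0,0,0,0]'
python3 -c "
from h import *
to(469.3,137.6,70,85.4)"
```

```text
time: 2.8
tool_pos: [472.0, 138.5, 73.0]
tcp_rot: [3.139, 0.014, 3.062]
contact_force: [-0.9, -0.0, -0.0]
grip_width: 56.2
time: 3.0
tool_pos: [472.0, 138.5, 73.0]
tcp_rot: [3.139, 0.014, 3.062]
contact_force: [0.1, -1.1, 0.0]
grip_width: 40.5
t 3.0 tcp [472.  138.5  73. ] rpy [3.139 0.014 3.062] yang 85.45 F [ 0.06 -1.12  0.05] w 40.5 tool shift [ 2.7 -1.2  3. ] turn 0.05
```

```bash
python3 -c "
from h import *
r=grab('3'); a=cv2.resize(r['scene'][0][220:340,210:330],None,fx=5,fy=5)[:, :400+100]; crop(r['scene'][0],220,330,220,340,5,'c3s.png'); crop(r['top'][0],280,380,230,340,5,'c3t.png')
to(469.3,137.6,70,85.4)"
```

```text
t 3.1 tcp [472.3 138.2  73.5] rpy [3.14  0.015 3.063] yang 85.48 F [-1.72 -4.97 15.26] w 32.5 tool shift [ 3.  -0.8  3.4] turn 0.08
```

View pics/c3s.png

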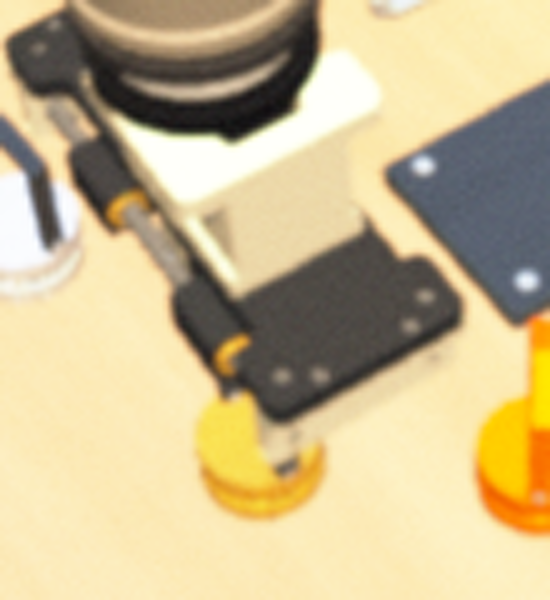

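View pics/c3t.png

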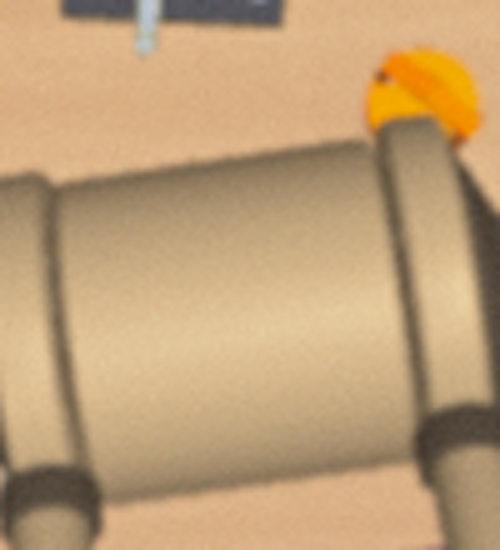

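Run:
```python
from h import *
for tag in('2','3'):
    S=np.load(f"scene{tag}.npz");d=S['d']
    P,uv,ok=cloud("scene",d,245,320,270,335)
    m=ok&(P[:,2]>34)&(P[:,2]<125)
    for lo in range(35,125,8):
        q=m&(P[:,2]>lo)&(P[:,2]<=lo+8)
        if q.sum(): print(tag,lo,q.sum(),P[q].min(0).round(),P[q].max(0).round(),np.median(P[q],0).round())
    q=ok&(P[:,2]>20)&(P[:,2]<30); print('disc',P[q].min(0),P[q].max(0))
print(proj("scene",[[469,114,z] for z in(26,48,76,100)]),proj("scene",[[472,102,48],[472,114,48]]))
```

```text
2 75 10 [453.  88.  76.] [473. 190.  83.] [470. 171.  81.]
2 83 12 [453.  75.  84.] [473. 185.  91.] [467. 143.  87.]
2 91 27 [452.  74.  92.] [473. 184.  99.] [462.  75.  95.]
2 99 11 [452.  74.  99.] [473.  75. 104.] [465.  75. 100.]
disc [444.00639407  60.19404051  20.11124517] [547.38499849 159.98720527  29.68582782]
3 35 11 [464. 112.  35.] [473. 157.  42.] [468. 155.  37.]
3 107 4 [462. 158. 108.] [464. 160. 114.] [463. 159. 113.]
3 115 6 [461. 159. 117.] [463. 166. 122.] [462. 162. 118.]
disc [444.3718108   60.75860342  20.00589202] [546.1331539  161.12652855  29.80461848]
[[278.30495341 313.85869783]
 [277.60053711 307.67525142]
 [276.66455059 299.43531433]
 [275.82490627 292.02039171]] [[282.6585735  311.09283974]
 [278.89290873 306.83080364]]
```

Run:
```python
from h import *
for tag in('2','3'):
    S=np.load(f"scene{tag}.npz");d=S['d']
    us=(278,282,286) if tag=='2' else (272,276,280)
    for u in us:
        for v in range(290,322,3):
            print(tag,u,v,S['p'][v,u],d[v,u].round(),pts("scene",[[u,v]],[d[v,u]])[0].round())
```

```text
2 278 290 [78 74 69] 708.0 [444.  64. 186.]
2 278 293 [77 69 65] 703.0 [440.  59. 187.]
2 278 296 [82 78 73] 701.0 [437.  55. 186.]
2 278 299 [75 69 67] 696.0 [434.  50. 187.]
2 278 302 [53 51 48] 695.0 [431.  46. 185.]
2 278 305 [162 141 108] 702.0 [431.  47. 176.]
2 278 308 [202 177 138] 723.0 [435.  54. 155.]
2 278 311 [219 193 148] 730.0 [434.  55. 145.]
2 278 314 [187 153 110] 861.0 [467. 113.  29.]
2 278 317 [235 166  42] 867.0 [466. 112.  20.]
2 278 320 [242 189  54] 877.0 [466. 113.   7.]
2 282 290 [79 73 69] 709.0 [449.  60. 185.]
2 282 293 [77 72 67] 703.0 [445.  55. 187.]
2 282 296 [137 124 110] 701.0 [442.  51. 186.]
2 282 299 [71 70 63] 697.0 [439.  46. 186.]
2 282 302 [101  86  70] 701.0 [438.  45. 180.]
2 282 305 [235 215 167] 710.0 [438.  47. 169.]
2 282 308 [235 215 168] 729.0 [441.  53. 150.]
2 282 311 [230 206 156] 784.0 [454.  75.  99.]
2 282 314 [231 172  59] 872.0 [476. 113.  20.]
2 282 317 [239 180  68] 877.0 [475. 112.  11.]
2 282 320 [250 227 161] 888.0 [475. 113.  -2.]
2 286 290 [79 74 69] 708.0 [454.  56. 186.]
2 286 293 [80 74 70] 705.0 [451.  52. 185.]
2 
[... 1226 characters left out ...]
 55. 156.]
3 276 311 [227 202 157] 724.0 [430.  54. 150.]
3 276 314 [134 111  83] 859.0 [464. 114.  31.]
3 276 317 [233 163  41] 864.0 [462. 113.  23.]
3 276 320 [243 197  51] 876.0 [463. 115.   8.]
3 280 290 [76 72 68] 707.0 [446.  61. 187.]
3 280 293 [76 70 65] 702.0 [442.  56. 188.]
3 280 296 [76 70 66] 700.0 [439.  52. 187.]
3 280 299 [64 59 58] 693.0 [435.  46. 190.]
3 280 302 [97 85 70] 700.0 [435.  47. 181.]
3 280 305 [231 208 163] 708.0 [435.  48. 170.]
3 280 308 [232 208 158] 725.0 [438.  53. 153.]
3 280 311 [231 189  84] 871.0 [476. 118.  25.]
3 280 314 [227 160  57] 869.0 [473. 114.  22.]
3 280 317 [244 188  45] 870.0 [470. 111.  18.]
3 280 320 [241 189  95] 878.0 [470. 111.   6.]
```

Run:
```python
from h import *
S=np.load("scene1.npz");d=S['d'];o=get_obs();print(np.round(o['joint_positions'],4),np.round(o['moment'],2))
P,uv,ok=cloud("scene",d,205,330,225,300)
m=ok&(P[:,2]>95)&(P[:,0]<540)
for lo in range(95,285,8):
    q=m&(P[:,2]>lo)&(P[:,2]<=lo+8)
    if q.sum(): print(lo,q.sum(),P[q].min(0).round(),P[q].max(0).round(),np.median(P[q],0).round(), np.median(uv[q],0))
for y in (74,92,184,202): print(y,proj("scene",[[469,y,127],[469,y,160]]).round(1).tolist())
```

```text
[ 0.1299  0.4497  1.8179 -0.0023  0.8589 -1.3604] [-0.85  0.28 -0.05]
151 2 [462. 187. 159.] [463. 188. 159.] [463. 188. 159.] [246.5 248. ]
159 17 [453.  88. 160.] [480. 195. 166.] [464. 183. 164.] [249. 246.]
167 34 [452.  74. 167.] [476. 198. 175.] [462. 183. 172.] [254. 246.]
175 44 [453.  73. 175.] [475. 194. 183.] [462.  75. 179.] [281.5 282. ]
183 44 [453.  72. 183.] [474. 184. 190.] [467.  74. 187.] [283. 279.]
191 7 [464.  73. 191.] [470. 184. 199.] [467. 184. 194.] [248. 235.]
199 14 [461. 182. 199.] [466. 198. 207.] [463. 185. 205.] [245.  231.5]
207 12 [461. 185. 208.] [463. 201. 215.] [462. 189. 210.] [242.  227.5]
215 1 [460. 188. 221.] [460. 188. 221.] [460. 188. 221.] [241. 225.]
223 87 [425.  47. 225.] [498. 188. 231.] [458.  51. 229.] [289. 274.]
231 194 [425.  47. 231.] [498. 191. 239.] [450.  52. 235.] [284. 271.]
239 262 [425.  48. 239.] [498. 181. 246.] [440. 124. 242.] [251. 245.]
247 178 [425.  41. 247.] [497.  93. 255.] [438.  47. 251.] [275.5 265. ]
255 160 [425.  40. 255.] [498. 152. 263.] [443.  45. 260.] [278.5 261.5]
263 1284 [425.  39. 263.] [500. 148. 271.] [460.  62. 268.] [283.5 251. ]
271 184 [430.  62. 271.] [490. 142. 279.] [447.  89. 275.] [266. 237.]
279 150 [442.  85. 279.] [487. 131. 287.] [456.  88. 283.] [271. 233.]
74 [[288.5, 298.3], [287.7, 287.1]]
92 [[282.3, 291.4], [281.2, 280.2]]
184 [[252.6, 258.7], [250.7, 247.1]]
202 [[247.2, 252.8], [245.1, 241.1]]
```

Run:
```python
from h import *
S=np.load("scene1.npz");d=S['d']
P,uv,ok=cloud("scene",d,205,330,225,300)
m=ok&(P[:,2]>258)&(P[:,2]<275)&(P[:,0]<540)
for it in range(6):
    A=np.c_[P[m][:,:2]-[460,90],np.ones(m.sum())]; c,*_=np.linalg.lstsq(A,P[m][:,2],rcond=None)
    res=P[:,2]-(np.c_[P[:,:2]-[460,90],np.ones(len(P))]@c); m=ok&(abs(res)<3)&(P[:,0]<540)&(P[:,2]>240)
    print(m.sum(),c)
print(P[m].min(0),P[m].max(0))
v,u=np.mgrid[180:360,200:340]
# top view of arm in image 1
T=np.load("top1.npz");
crop(T['p'],230,420,140,330,3,'c1t.png')
```

```text
1227 [2.08231528e-02 2.77653512e-02 2.68392234e+02]
1225 [3.77704477e-03 1.66699194e-02 2.68671711e+02]
1221 [-2.61698032e-03  1.19595099e-02  2.68684501e+02]
1219 [-2.86347529e-03  1.11436867e-02  2.68669556e+02]
1219 [-3.05987405e-03  1.05349269e-02  2.68654603e+02]
1219 [-3.05987405e-03  1.05349269e-02  2.68654603e+02]
[425.76538464  39.77316128 265.17802701] [499.68046735 143.6113698  271.79942022]
```

View pics/c1t.png

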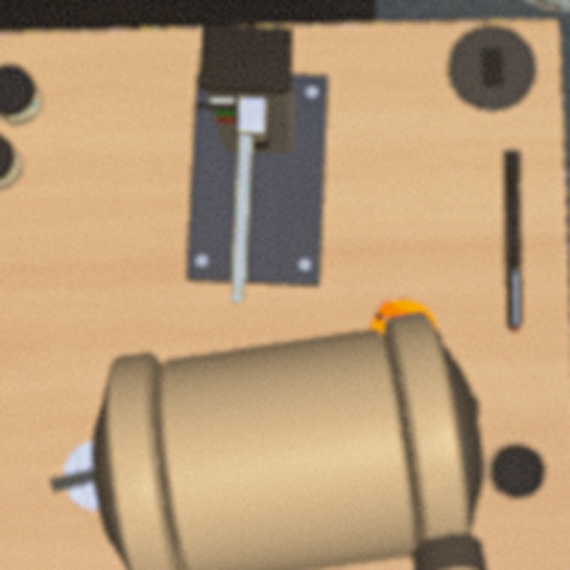

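The depth readings show the gripper 32 mm higher than reported: tips at z≈159 where 127 was expected, body bottom at about 226 where 193 was expected. It also stands about 6.5 mm lower in x. So the jaws closed on the gable above the legs. I'll open, check the weight, and correct with the visual offset.

```bash
python3 -m jog '[0,0,0,-6,0, 0,0,0,-6,0, 0,0,0,0,0, 0,0,0,0,0, 0,0,0,0,0]'
python3 -m jog '[0,0,0,-30,0, 0,0,0,-30,0, 0,0,0,0,0]'
python3 - <<'E'
from h import *
to(476,137.6,38,85.4)
r=grab('4'); crop(r['scene'][0],180,360,180,340,4,'c4s.png')
d=r['scene'][1]
P,uv,ok=cloud("scene",d,250,295,280,330)
m=ok&(P[:,2]>72)&(P[:,2]<94); print(m.sum(),axis(P[m]),P[m].min(0),P[m].max(0))
m=ok&(P[:,2]>20)&(P[:,2]<31); print(" disc",P[m].min(0),P[m].max(0))
P,uv,ok=cloud("scene",d,205,330,205,300)
z=get_obs()['tool_pos'][2]
m=ok&(P[:,2]>100)&(P[:,2]<z+50)&(P[:,0]<540); print("fingers",P[m].min(0),P[m].max(0))
m=ok&(P[:,2]>z+74)&(P[:,2]<z+120)&(P[:,0]<540); print("body",np.percentile(P[m],1,axis=0),np.percentile(P[m],99,axis=0))
E
```

```text
time: 3.6
tool_pos: [472.3, 138.3, 86.6]
tcp_rot: [3.14, 0.016, 3.062]
contact_force: [-0.4, 0.6, -0.6]
grip_width: 67.7
time: 3.9
tool_pos: [470.3, 138.2, 146.9]
tcp_rot: [3.141, 0.011, 3.062]
contact_force: [1.1, -0.6, 0.3]
grip_width: 90.0
t 3.9 tcp [470.3 138.2 146.9] rpy [3.141 0.011 3.062] yang 85.46 F [ 1.06 -0.6   0.32] w 90.0 tool shift [ -4.5  -0.3 109. ] turn 0.06
130 (array([467.89062193, 131.4715651 ]), array([0.0519076 , 0.99865189]), array([ 3.01915475, 13.6860122 ])) [462.43724893 112.24615641  72.23034956] [474.6344886  159.76935912  91.51809119]
 disc [444.13182137 111.38036901  20.36152908] [493.53245455 160.84458782  30.91401485]
fingers [452.64518273  73.7533256  153.68380946] [477.33644681 198.34716339 193.18244542]
body [424.82478073  41.62782295 221.62247718] [496.16899523 219.77797041 263.80926259]
```

View pics/c4s.png

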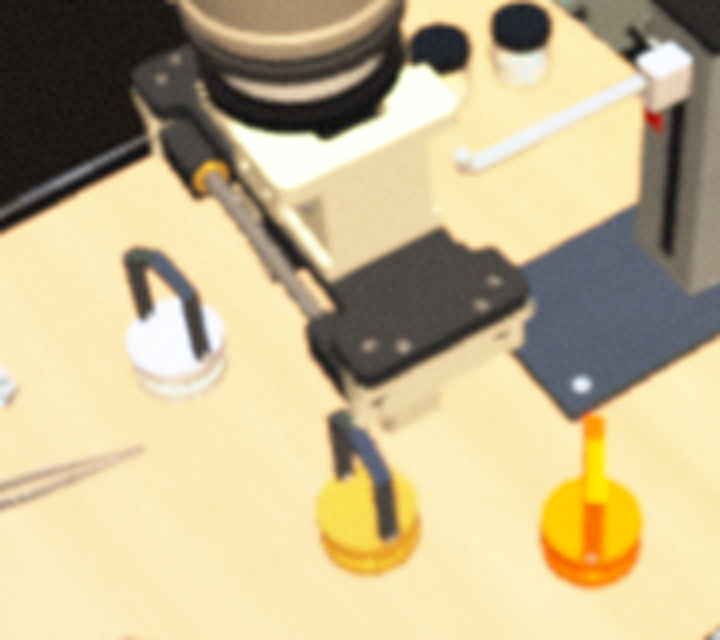

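The weight is unmoved. Allowing for the yaw skew, the x offset goes away, so only z is off (+32). I'll go down to a reported z of 38.

```bash
python3 -m jog '[0,0.5,0,30,0, 0,0.5,0,30,0, 0,1,0,20,0, 0,1,0,14,0, 0,0,0,0,0]'
python3 -c "
from h import *
to(469.3,137.4,38,85.4)"
```

```text
time: 4.5
tool_pos: [462.3, 137.6, 41.7]
tcp_rot: [-3.14, -0.001, 3.062]
contact_force: [0.1, 0.0, -0.3]
grip_width: 92.0
t 4.5 tcp [462.3 137.6  41.7] rpy [-3.140e+00 -1.000e-03  3.062e+00] yang 85.45 F [ 0.05  0.03 -0.27] w 92.0 tool shift [-7.   0.3  3.6] turn 0.05
```

```bash
python3 -m jog '[0,-7,0,3,0, 0,0,0,0,0]'
python3 - <<'E'
from h import *
to(469.3,137.4,38,85.4)
r=grab('5'); crop(r['scene'][0],210,330,220,340,5,'c5s.png')
d=r['scene'][1]
P,uv,ok=cloud("scene",d,205,330,225,335)
m=ok&(P[:,2]>34)&(P[:,2]<95)&(P[:,0]<520)&(P[:,1]<110)&(P[:,1]>60); print("finger",m.sum(),P[m].min(0),P[m].max(0))
m=ok&(P[:,2]>20)&(P[:,2]<31)&(P[:,0]<520)&(P[:,1]>90); print(" disc",P[m].min(0),P[m].max(0))
E
```

```text
time: 4.7
tool_pos: [469.2, 137.0, 37.8]
tcp_rot: [-3.14, -0.003, 3.062]
contact_force: [0.4, -0.2, -0.2]
grip_width: 92.1
t 4.7 tcp [469.2 137.   37.8] rpy [-3.140e+00 -3.000e-03  3.062e+00] yang 85.46 F [ 0.38 -0.25 -0.19] w 92.1 tool shift [-0.   0.4 -0.2] turn 0.06
finger 29 [452.06100693  72.37814029  47.78604756] [472.85796224  84.52053133  66.63207198]
 disc [424.90301152 116.16597424  20.03049579] [476.43614535 309.48914927  30.97799059]
```

View pics/c5s.png

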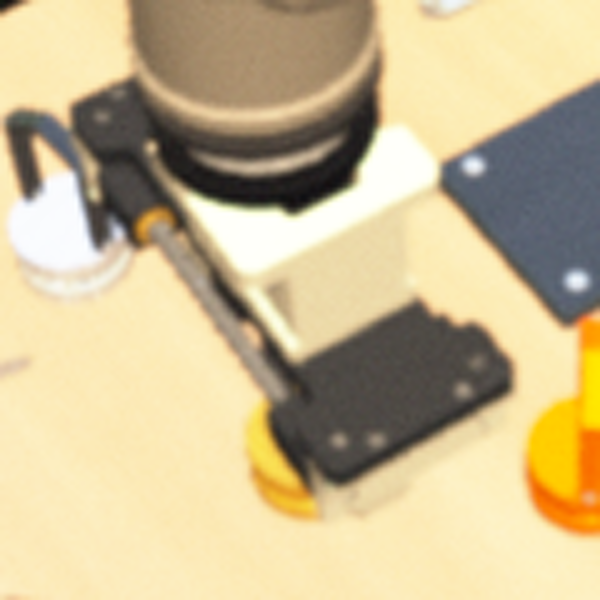

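The tips are now at about z=47 beside the legs, and both weights are undisturbed. Closing.

```bash
python3 -m jog '[1,0,0,0,0, 1,0,0,0,0, 1,0,0,0,0, 1,0,0,0,0, 1,0,0,0,0]'
python3 -m jog '[1,0,0,0,0, 1,0,0,0,0, 1,0,0,0,0]'
python3 -c "
from h import *
to(469.3,137.4,38,85.4)"
```

```text
time: 5.3
tool_pos: [469.9, 137.3, 40.2]
tcp_rot: [-3.141, 0.001, 3.062]
contact_force: [-0.9, -0.7, 0.0]
grip_width: 56.1
time: 5.6
tool_pos: [469.9, 137.3, 40.3]
tcp_rot: [-3.141, 0.001, 3.062]
contact_force: [-0.6, 0.2, -0.5]
grip_width: 47.7
t 5.6 tcp [469.9 137.3  40.3] rpy [-3.141e+00  1.000e-03  3.062e+00] yang 85.46 F [-0.59  0.16 -0.53] w 47.7 tool shift [0.7 0.1 2.3] turn 0.06
```

```bash
python3 -m jog '[1,0,0,-15,0, 1,0,0,-30,0, 1,0,0,-35,0, 1,0,0,-30,0, 1,0,0,-10,0]'
python3 -c "
from h import *
to(505,177.5,160,86.8)"
```

```text
time: 6.1
tool_pos: [466.0, 136.8, 159.6]
tcp_rot: [-3.138, -0.012, 3.062]
contact_force: [0.9, -0.2, -2.9]
grip_width: 48.1
t 6.1 tcp [466.  136.8 159.6] rpy [-3.138 -0.012  3.062] yang 85.46 F [ 0.85 -0.19 -2.86] w 48.1 tool shift [-35.6  43.6  -1. ] turn -1.34
```

```bash
python3 -m jog '[1,-15,20,0,-0.7, 1,-15,18,0,-0.6, 1,-5,5,0,0, 1,0,0,0,0]'
python3 - <<'E'
from h import *
to(505,177.5,160,86.8)
r=grab('6'); crop(r['scene'][0],200,400,150,330,3,'c6s.png'); crop(r['top'][0],240,400,140,320,3,'c6t.png')
d=r['scene'][1]
P,uv,ok=cloud("scene",d,215,330,170,300)
p=r['scene'][0].astype(int)[uv[:,1],uv[:,0]]
g=ok&(p[:,0]>170)&(p[:,2]<100)&(P[:,2]>60); print("gold",g.sum()); print(np.percentile(P[g],[2,50,98],axis=0).round(1))
E
```

```text
time: 6.5
tool_pos: [503.4, 177.6, 156.7]
tcp_rot: [-3.137, -0.015, 3.085]
contact_force: [-0.2, -0.5, -2.6]
grip_width: 47.7
t 6.5 tcp [503.4 177.6 156.7] rpy [-3.137 -0.015  3.085] yang 86.75 F [-0.23 -0.47 -2.6 ] w 47.7 tool shift [-1.5  0.  -3.3] turn -0.05
gold 535
[[468.6  56.3  81.9]
 [492.8 164.7 139.9]
 [557.6 204.9 249.3]]
```

View pics/c6s.png

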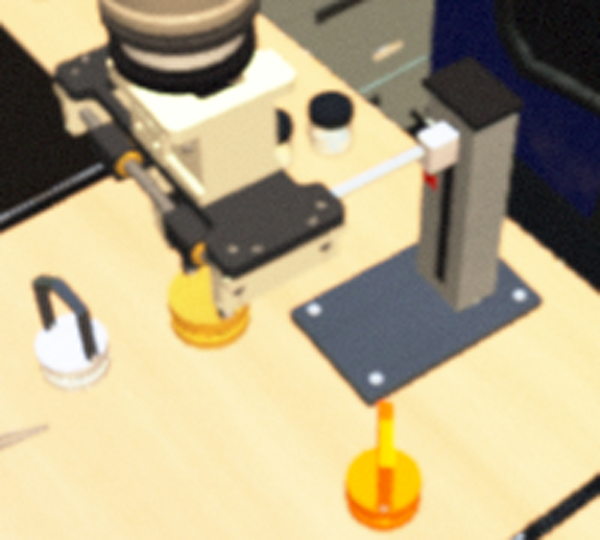

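View pics/c6t.png

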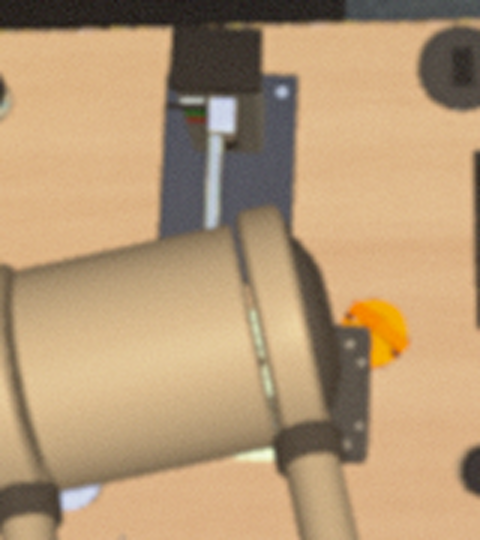

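The weight is held upright at crop (208,310). I'll measure its disc, then advance.

```bash
cat >> h.py <<'E'
def gold(r,x0,x1,y0,y1,lo,hi):
    p,d=r; P,uv,ok=cloud("scene",d,x0,x1,y0,y1); q=p.astype(int)[uv[:,1],uv[:,0]]
    g=ok&(q[:,0]-q[:,2]>100)&(P[:,2]>lo)&(P[:,2]<hi); 
    if g.sum()>5: print("gold",g.sum(),np.percentile(P[g],[2,50,98],axis=0).round(1).tolist())
E
python3 - <<'E'
from h import *
S=np.load("scene6.npz"); gold((S['p'],S['d']),250,290,230,272,90,160)
to(590,173,160,86.8)
E
```

```text
gold 475 [[477.9, 152.2, 116.7], [492.4, 168.1, 140.0], [515.7, 195.7, 143.6]]
t 6.6 tcp [502.7 176.9 156.8] rpy [-3.136 -0.016  3.084] yang 86.72 F [ 0.67  0.32 -3.81] w 47.9 tool shift [-87.3   1.   -4.6] turn -0.08
```

```bash
python3 -m jog '[1,-12,0,-5,0, 1,-20,0.5,0,0, 1,-20,0,0,0]'
python3 -c "
from h import *
to(603,172.2,160,86.8)"
```

```text
time: 6.9
tool_pos: [551.0, 172.7, 159.6]
tcp_rot: [-3.134, -0.023, 3.084]
contact_force: [1.2, -0.9, -4.0]
grip_width: 47.8
t 6.9 tcp [551.  172.7 159.6] rpy [-3.134 -0.023  3.084] yang 86.72 F [ 1.19 -0.85 -3.99] w 47.8 tool shift [-51.9   2.5  -1.6] turn -0.08
```

```bash
python3 -m jog '[1,-20,1.5,0,0, 1,-18,1,0,0, 1,-12,0,0,0, 1,0,0,0,0]'
python3 - <<'E'
from h import *
to(603,172.2,130,86.8)
r=grab('7'); crop(r['scene'][0],240,400,130,310,3,'c7s.png'); crop(r['top'][0],240,400,140,320,3,'c7t.png')
gold(r['scene'],270,345,180,260,90,160)
E
```

```text
time: 7.3
tool_pos: [601.5, 168.4, 155.9]
tcp_rot: [-3.132, -0.028, 3.08]
contact_force: [-0.5, 0.1, -3.5]
grip_width: 47.5
t 7.3 tcp [601.5 168.4 155.9] rpy [-3.132 -0.028  3.08 ] yang 86.51 F [-0.51  0.08 -3.53] w 47.5 tool shift [-2.   4.2 25.8] turn -0.29
gold 481 [[575.6, 143.0, 116.9], [590.5, 160.4, 139.5], [615.9, 186.7, 143.2]]
```

View pics/c7s.png

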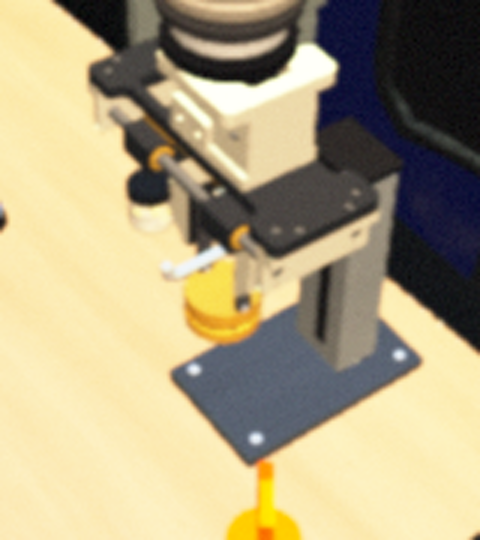

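The tip at crop (168,270) sticks out in front of the bail, so the rod goes through the opening. I'll centre in y and then lower.

```bash
python3 -m jog '[1,-1,4,8,0, 1,0,0,12,0, 1,0,0,0,0]'
python3 -c "
from h import *
to(602,171.5,130,86.8)"
```

```text
time: 7.7
tool_pos: [598.2, 172.8, 134.2]
tcp_rot: [-3.132, -0.031, 3.081]
contact_force: [-0.7, -0.4, -4.0]
grip_width: 48.0
t 7.7 tcp [598.2 172.8 134.2] rpy [-3.132 -0.031  3.081] yang 86.56 F [-0.74 -0.43 -3.96] w 48.0 tool shift [-4.  -1.   4.1] turn -0.24
```

```bash
python3 -m jog '[1,-4,-1,6,0, 1,0,0,6,0, 1,0,0,4,0, 1,0,0,0,0]'
python3 - <<'E'
from h import *
to(602,171.5,102,86.8)
r=grab('8'); crop(r['scene'][0],240,400,130,310,3,'c8s.png'); crop(r['top'][0],270,350,120,240,5,'c8t.png')
gold(r['scene'],270,345,180,260,60,160)
to(602,171.5,102,86.8)
E
```

```text
time: 8.1
tool_pos: [602.2, 171.9, 117.7]
tcp_rot: [-3.133, -0.029, 3.082]
contact_force: [-1.4, 0.9, 0.3]
grip_width: 47.8
t 8.1 tcp [602.2 171.9 117.7] rpy [-3.133 -0.029  3.082] yang 86.6 F [-1.38  0.92  0.27] w 47.8 tool shift [-0.2 -0.3 15.7] turn -0.2
gold 454 [[576.6, 146.7, 79.1], [591.1, 164.6, 101.3], [614.7, 190.5, 106.6]]
t 8.2 tcp [602.3 172.  118.3] rpy [-3.133 -0.029  3.082] yang 86.6 F [-1.05 -0.41  0.22] w 47.7 tool shift [-0.2 -0.3 16.3] turn -0.2
```

View pics/c8s.png

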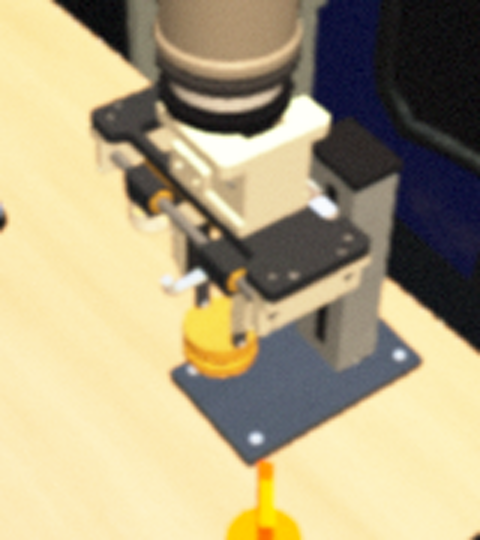

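View pics/c8t.png

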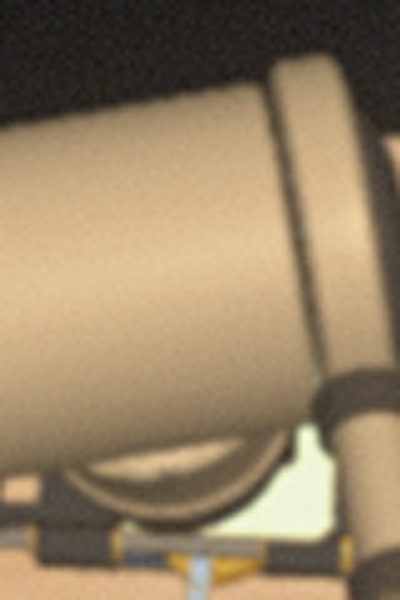

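```bash
python3 -m jog '[1,0,0,6,0, 1,0,0,5,0, 1,0,0,5,0, 1,0,0,0,0]'
python3 - <<'E'
from h import *
to(602,171.5,102,86.8)
r=grab('9'); crop(r['scene'][0],240,400,130,310,3,'c9s.png')
to(602,171.5,102,86.8)
for tag in "0789":
    S=np.load(f"scene{tag}.npz"); P,uv,ok=cloud("scene",S['d'],280,325,200,240)
    p=S['p'].astype(int)[uv[:,1],uv[:,0]]
    m=ok&(abs(P[:,0]-570)<12)&(abs(P[:,1]-171)<12)&(P[:,2]>110)&(P[:,2]<200)&(p.max(1)-p.min(1)<60)&(p.min(1)>130)
    q=m&(P[:,0]>567)
    print(tag,m.sum(),np.median(P[m],0).round(1) if m.sum() else '',np.percentile(P[m][:,2],[5,95]).round(1) if m.sum() else '', np.median(P[q],0).round(1) if q.sum() else '')
gold(r['scene'],270,345,180,270,50,160)
E
```

```text
time: 8.6
tool_pos: [602.7, 172.0, 103.5]
tcp_rot: [-3.133, -0.025, 3.082]
contact_force: [-1.7, 0.7, 4.6]
grip_width: 47.8
t 8.6 tcp [602.7 172.  103.5] rpy [-3.133 -0.025  3.082] yang 86.61 F [-1.72  0.68  4.57] w 47.8 tool shift [ 0.6 -0.6  1.5] turn -0.19
t 8.7 tcp [602.7 172.  104. ] rpy [-3.133 -0.025  3.082] yang 86.61 F [-1.29  0.42  4.38] w 47.9 tool shift [ 0.6 -0.6  2.1] turn -0.19
0 53 [569.5 171.6 173.9] [170.7 182.5] [574.2 171.3 172.5]
7 50 [568.3 171.8 173.6] [170.3 182.6] [573.8 171.6 172.1]
8 51 [568.3 171.9 160.5] [157.6 170.3] [574.9 172.  159.4]
9 74 [573.4 171.5 150.3] [143.5 195.3] [575.2 171.4 146.9]
gold 430 [[577.0, 146.2, 65.2], [592.0, 164.8, 87.4], [614.7, 190.6, 94.1]]
```

View pics/c9s.png

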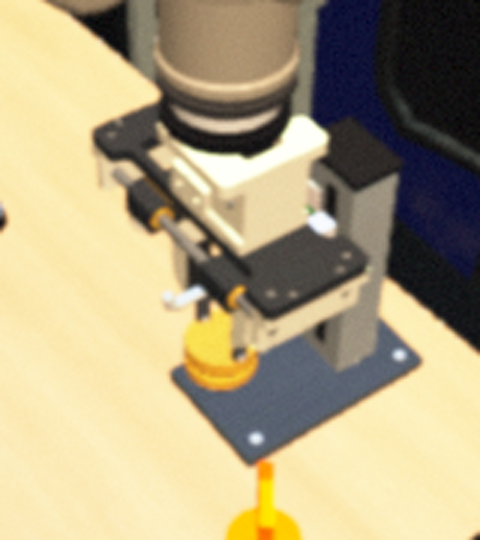

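The three measures agree on the deflection: rod down 25.6 mm by camera, about 26.5 mm by arm travel, and about 27 mm by spring force. All are in the green band. I'll hold briefly, then ease up.

```bash
python3 -m jog '[1,0,0,1,0, 1,0,0,1,0, 1,0,0,-3,0, 1,0,0,-4,0, 1,0,0,-3,0]'
python3 -m jog '[1,0,0,-3,0, 1,0,0,-2,0, 1,0,0,0,0]'
python3 -c "
from h import *
to(602,171.5,118.3,86.8)"
```

```text
time: 9.2
tool_pos: [602.6, 172.0, 112.6]
tcp_rot: [-3.133, -0.026, 3.082]
contact_force: [-0.6, -0.1, 1.6]
grip_width: 47.4
time: 9.5
tool_pos: [602.6, 172.0, 117.8]
tcp_rot: [-3.133, -0.026, 3.082]
contact_force: [-1.2, 0.7, 0.9]
grip_width: 48.0
t 9.5 tcp [602.6 172.  117.8] rpy [-3.133 -0.026  3.082] yang 86.61 F [-1.23  0.75  0.9 ] w 48.0 tool shift [ 0.6 -0.6 -0.5] turn -0.19
```

```bash
python3 -m jog '[1,0,0,-0.5,0, 1,0,0,0,0, 1,0,0,0,0]'
python3 - <<'E'
from h import *
to(602,171.5,118.3,86.8)
E
```

```text
time: 9.8
tool_pos: [602.5, 172.0, 117.7]
tcp_rot: [-3.133, -0.027, 3.082]
contact_force: [-1.0, 0.4, -0.2]
grip_width: 47.9
t 9.8 tcp [602.5 172.  117.7] rpy [-3.133 -0.027  3.082] yang 86.61 F [-1.    0.4  -0.17] w 47.9 tool shift [ 0.5 -0.6 -0.6] turn -0.19
```

```bash
python3 -m jog '[0.35,0,0,0,0, 0,0,0,0,0, 0,0,0,0,0, 0,0,0,0,0, 0,0,0,0,0]'
python3 -m jog '[0,0,0,0,0, 0,0,0,0,0, 0,0,0,0,0]'
python3 - <<'E'
from h import *
to(602,171.5,118.3,86.8)
r=grab('10'); crop(r['scene'][0],240,400,130,310,3,'c10s.png')
gold(r['scene'],270,345,180,270,50,160)
E
```

```text
time: 10.3
tool_pos: [603.1, 171.8, 117.5]
tcp_rot: [-3.133, -0.026, 3.082]
contact_force: [-0.3, 0.3, 0.7]
grip_width: 83.3
time: 10.6
tool_pos: [603.1, 171.8, 117.5]
tcp_rot: [-3.133, -0.026, 3.082]
contact_force: [-0.1, -0.3, 0.1]
grip_width: 92.0
t 10.6 tcp [603.1 171.8 117.5] rpy [-3.133 -0.026  3.082] yang 86.6 F [-0.08 -0.32  0.11] w 92.0 tool shift [ 1.1 -0.3 -0.8] turn -0.2
gold 424 [[578.8, 147.2, 79.8], [592.8, 166.6, 102.3], [614.7, 191.2, 106.1]]
```

View pics/c10s.png

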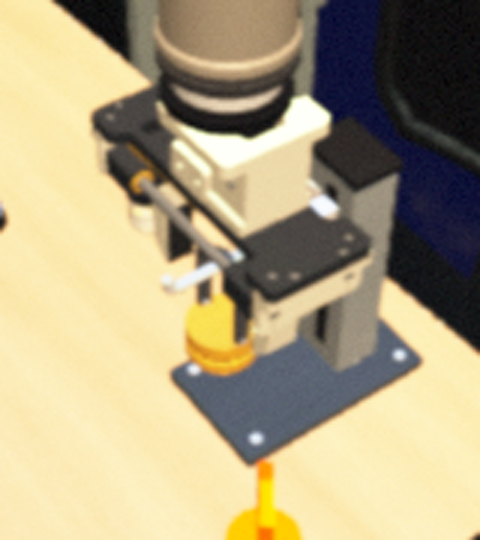

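Released: the weight hangs on the rod with the fingers clear. Retreating straight up.

```bash
python3 -m jog '[0,0,0,-8,0, 0,0,0,-15,0, 0,0,0,-25,0, 0,0,0,-30,0, 0,0,0,-30,0]'
python3 -m jog '[0,0,0,-20,0, 0,30,0,0,0, 0,40,0,0,0, 0,40,0,0,0, 0,40,0,0,0]'
python3 -m jog '[0,40,0,0,0, 0,40,0,0,0, 0,0,0,0,0]'
python3 - <<'E'
from h import *
to(602,171.5,118.3,86.8)
r=grab('11'); crop(r['scene'][0],200,400,150,340,3,'c11s.png')
gold(r['scene'],270,345,180,270,50,160)
E
```

```text
time: 11.2
tool_pos: [603.7, 172.2, 226.0]
tcp_rot: [-3.131, -0.036, 3.082]
contact_force: [1.2, -0.8, 0.3]
grip_width: 92.1
time: 11.7
tool_pos: [456.6, 181.0, 258.3]
tcp_rot: [-3.134, -0.02, 3.079]
contact_force: [-0.5, 1.2, -0.2]
grip_width: 91.6
time: 12.0
tool_pos: [369.5, 186.2, 262.3]
tcp_rot: [-3.135, -0.019, 3.08]
contact_force: [0.2, -0.6, 0.5]
grip_width: 91.8
t 12.0 tcp [369.5 186.2 262.3] rpy [-3.135 -0.019  3.08 ] yang 86.49 F [ 0.22 -0.64  0.5 ] w 91.8 tool shift [-235.5    0.5  139.6] turn -0.31
gold 477 [[578.6, 147.2, 79.6], [594.5, 165.2, 102.3], [621.4, 191.4, 110.6]]
```

View pics/c11s.png

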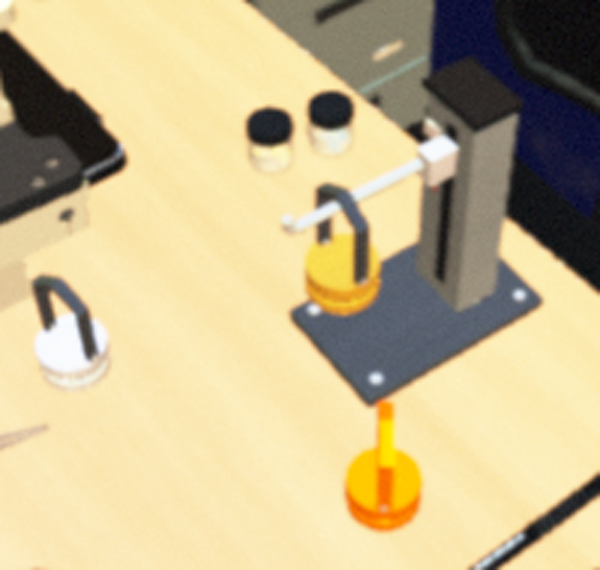

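The weight hangs at crop (343,265), near the middle of the rod, and the steel weight at (73,345) is in place. I'll check that it is still.

```bash
python3 -m jog '[0,0,0,0,0, 0,0,0,0,0, 0,0,0,0,0, 0,0,0,0,0, 0,0,0,0,0]'
python3 - <<'E'
from h import *
a=np.load("scene11.npz")['p']
r=grab('12'); gold(r['scene'],270,345,180,270,50,160)
print("mean diff",np.abs(a[190:260,290:360].astype(int)-r['scene'][0][190:260,290:360]).mean())
P,uv,ok=cloud("scene",r['scene'][1],285,305,200,240); m=ok&(abs(P[:,0]-574)<5)&(P[:,2]>130); print(np.median(P[m],0))
o=get_obs(); print(o['time'],np.round(o['contact_force'],1),np.abs(o['dq']).max())
close_job()
E
```

```text
time: 12.6
tool_pos: [378.0, 185.9, 262.3]
tcp_rot: [-3.136, -0.015, 3.077]
contact_force: [-0.1, 0.1, 0.4]
grip_width: 91.6
gold 477 [[578.7, 147.2, 79.5], [594.7, 165.2, 102.5], [621.5, 192.2, 110.3]]
mean diff 1.6593197278911564
[573.12886824 171.43642063 160.67916495]
12.7 [-0.1  0.3 -0.3] 0.007793345354657085
the job is handed in; nothing more can be done
```

The golden brass weight is hanging by its bail on the hook, about 3 mm from the middle of the rod, and the job is handed in at 12.7 s.

- **First grasp failed:** the reported tool height is about 32 mm below the real one. My first grasp therefore closed on the bail's gable roof and pressed it with about 15 N. The weight did not move. I corrected the offset from the depth pictures, and the second grasp held on the legs at 47.7 mm opening.
- **Tug:** I pulled the weight down into the green band before letting go. The deflection read 25.6 mm by camera, about 26.5 mm by arm travel and about 27 mm by spring force. I then added about 2 mm more, which I did not photograph. The gripper hid the pointer itself, so I never saw it against the strip.
- **Release:** I eased the weight back up until the wrist force was close to zero, then opened the gripper and withdrew upward.
- **Last checks:** the rod sits about 12 mm down, as expected for this weight alone. The weight was in the same place in two pictures about 0.6 s apart, the arm is clear, and the steel weight has not moved.

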